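Press the start-up buttons in order

ROBOT

A 6-joint arm with a two-finger parallel gripper is mounted at the origin on a cart in front of the work surface, level with it; the furniture and walls round the work are solid. World frame = base frame: x ahead of the robot, y to its left, z up, the work surface at z = 0. Lengths are in m, angles in degrees, forces in N, time in s.
With the tool pointing down it reaches from about 0.35 to 0.875 m from the base axis. Payload 4.2 kg.
Tool frame: the origin (TCP) lies on the centre line of the jaws, within the pads' length; the fingertips stand 19 mm ahead of it and the grasp point (between the pads) is the TCP; z points along the fingers, y is the line along which they close (so a half turn about z gives the same grasp; the last joint's range is limited). The gripper opens to 87 mm and grips with 3 to 60 N. Pads are 19 mm wide; open, the fingers measure 117 mm over their backs; the gripper's body (75 mm by 190 mm) begins 51 mm behind the grasp point.
Start: joints at [14.817, 22.042, 0.453, 0, -68.411, -14.817], TCP at [0.625, 0, 0.242] pointing down, gripper open.
Joint ranges: [-179.83, 179.83], [-69.29, 118.12], [-61.27, 80.66], [-181.25, 117.63], [-171.15, -9.14], [-177.46, 177.46]. Speed limits (degrees/s): [159.86, 159.86, 180, 180, 180, 180].

INTERFACE

Orientations are given as a 3x3 rotation matrix whose columns are the frame's x, y, z axes.
In Python, from station import sense, capture, finish_job, search_frame, masks_of gives the robot as it stands.
- The arm moves only by the tool drive_tool, never from a script. Its argument "rows" is a list of rows, each a list of 7 numbers: the opening in per cent of the stroke, from 0 (shut) to 100 (fully open), then the shift along the world's x, y, z in mm, then the turn, a rotation vector about the world's x, y, z in rad. In form: [[fingers, dx, dy, dz, wx, wy, wz], ...]. A call has 1 to 5 rows; each row shifts and turns the commanded pose from where the row before left it; what a row does not reach is not made up. A row lasts 1/12 s, in which the tool goes at most 41.7 mm and 7.16 degrees, less where a joint would pass 70% of its speed; a pose out of reach is approached as far as the arm can. A call is refused whole if a number of a shift passes 41.7 or a number of a turn 0.125, either way. A call with a gripper value outside its range is refused whole. The fingers move at their own pace and stop on an object; the grip force is fixed at half the most. Time passes only in rows, so rows that do not move let the fingers close. It gives the time, the measured TCP pose, the force, the opening and the grip force at its end, in the units of the state.
- sense(): the state, without advancing time (a new reading comes with each control period).
- capture(name): name is "scene" or "side" or "wrist"; returns a dict with "frame" (384x512x3 uint8, red, green, blue), "z_map" (384x512 float32, m along the optical axis (not along the pixel's ray), 0 where there is no reading), "fx", "fy", "cx", "cy" (pixels), "R" (3x3) and "t" (3): a world point X has camera coordinates R X + t; the wrist camera has in their place "T_tool_cam" (4x4, takes a point from camera to tool coordinates, whose origin is the TCP and whose axes are the flange's). Camera axes: x right, y down, z forward; pixel columns grow to the right and rows downward; lengths in m; the calibration is good to about 2 mm. A picture is of the moment at which its call begins: read the wrist's pose just before it.
- finish_job(): hands the job in; it is judged then, once.
Trained networks look in a picture, given as the dict that the camera call returned (one of the last four; its "shot" number tells which), for a name from the list of things; names that differ only in an ending like _2 or _b are one class to them, and where a whole thing is asked for, a point or a joint stands for the part that bears it (a point fixed in the world has none). Each returns a list of dicts, best first, with "p" (0 to 1); they miss things now and then, are a little off and sometimes report something else, mostly with a low value. They report only what shows in the picture. A call takes as long as a camera call.
- search_frame(label, picture): "xy" ([column, row] in pixels, amid what is visible of it).
- masks_of(label, picture): "region" (384x512 bool, what is visible of it) and "xy" ([column, row] in pixels, amid what is visible of it).
The state is a dict: "time_s": time; "joints": joint angles; "joint_velocities": joint speeds; "effort": joint torques, N m; "tcp_pos": TCP position; "ee_rot": TCP orientation; "wrist_force": force on the tool from outside, world axes, zero at the start; "moment": the same for the moment, N m; "gripper_width": opening from 0.0 (shut) to 1.0 (fully open); "gripper_force": force on a finger pad.
Only numpy, scipy, OpenCV 4.12 (cv2) and the standard library are available. Lean on these libraries where they do the work, as an engineer would, in place of code of your own. Each camera call takes 0.05 s, during which the arm holds its last target. There are 200 camera calls.

TASK

Start up the trimming station from its loose push-button stations: with the fingertips, press lightly on the round button (dust extraction), then the square one (clamp air), then the long bar-shaped one (spindle), each straight down at least half-way in, where it stays by itself, without ramming it against its bottom stop. Keep strictly to that order; do not pick up the stations or push them out of place. Do not touch the mushroom-headed stop button or its station, and leave the clamp blocks and castings where they are.

Things in the scene. Friction and masses are not known exactly. Their poses are not given: they have to be found in the camera images.
- round_station: free-standing push-button station with a round disc-shaped cap, 30 mm in diameter. Grey housing 66 x 66 mm, 40 mm high, 0.9 kg, loose on the work surface; origin at the centre of its underside, z up
- round_top (a point): centre of the top face of the round station's bare steel cap, which moves with it; 68 mm above the work surface and 28 mm above the housing when the cap is up
- round_button (a joint): how far the round cap is pressed in: 0 = up (as at the start), 0.018 m = fully in. It goes straight down, takes about 3.3 N to start, rising evenly to 6.4 N near the bottom, then meets a hard stop, where the force jumps up at once; it stays where it is left and does not spring back
- square_station: free-standing push-button station with a square cap, 28 x 28 mm. Grey housing 66 x 66 mm, 40 mm high, 0.9 kg, loose on the work surface; origin at the centre of its underside, z up
- square_top (a point): centre of the top face of the square station's bare steel cap, which moves with it; 68 mm above the work surface and 28 mm above the housing when the cap is up
- square_button (a joint): how far the square cap is pressed in: 0 = up (as at the start), 0.018 m = fully in. It goes straight down, takes about 3.3 N to start, rising evenly to 6.4 N near the bottom, then meets a hard stop, where the force jumps up at once; it stays where it is left and does not spring back
- bar_station: free-standing push-button station with a long narrow bar-shaped cap, 46 x 15 mm (long along the station's own x). Grey housing 66 x 66 mm, 40 mm high, 0.9 kg, loose on the work surface; origin at the centre of its underside, z up
- bar_top (a point): centre of the top face of the bar station's bare steel cap, which moves with it; 68 mm above the work surface and 28 mm above the housing when the cap is up
- bar_button (a joint): how far the bar cap is pressed in: 0 = up (as at the start), 0.018 m = fully in. It goes straight down, takes about 3.3 N to start, rising evenly to 6.4 N near the bottom, then meets a hard stop, where the force jumps up at once; it stays where it is left and does not spring back
- mushroom_station: free-standing push-button station with a wide domed mushroom cap, 46 mm in diameter, on a narrower neck. Grey housing 66 x 66 mm, 40 mm high, 0.9 kg, loose on the work surface; origin at the centre of its underside, z up
- mushroom_top (a point): centre of the top face of the mushroom station's bare steel cap, which moves with it; 68 mm above the work surface and 28 mm above the housing when the cap is up
- mushroom_button (a joint): how far the mushroom cap is pressed in: 0 = up, 0.018 m = fully in; must stay up
- block_a: bystander, loose: clamp block 24 x 60 x 29 mm (long along its y); origin at the centre of its underside
- block_b: bystander, loose: clamp block 25 x 52 x 21 mm (long along its y); origin at the centre of its underside
- block_c: bystander, loose: clamp block 24 x 63 x 28 mm (long along its y); origin at the centre of its underside
- block_d: bystander, loose: clamp block 24 x 59 x 27 mm (long along its y); origin at the centre of its underside
- block_e: bystander, loose: clamp block 26 x 62 x 28 mm (long along its y); origin at the centre of its underside
- casting_a: bystander, loose: cast workpiece, an open shallow box 60 x 110 x 28 mm (long along its y); origin at the centre of its underside

How it is judged (in metres and radians):
On the way, in this order (a step that is already met when the one before it is completed fails the run):
1. the round button is pressed at least half-way in (value of joint round_button above 0.0085 m), for 0.1 s.
2. the square button is pressed at least half-way in (value of joint square_button above 0.0085 m), for 0.1 s.
3. the bar button is pressed at least half-way in (value of joint bar_button above 0.0085 m), for 0.1 s.
At the end, for the whole second after the job is handed in: the round, square and bar caps are all in by at least 8.5 mm of their 18 mm and stay there; the mushroom cap is up (within 3 mm); all four stations are at rest within 20 mm of where they began, and the clamp blocks and castings within 10 mm (value of joint each of round_button, square_button, bar_button above 0.0085 m and value of joint mushroom_button below 0.003 m and distance of each of round_station, square_station, bar_station, mushroom_station from where it was at the start of the episode below 0.02 m and linear speed of each of round_station, square_station, bar_station, mushroom_station below 0.02 m/s and distance of each of block_a, block_b, block_c, block_d, block_e, casting_a from where it was at the start of the episode below 0.01 m); the robot touches nothing.
It fails at once if the square button goes in before the round one is pressed, or the bar button before the square one ((value of joint square_button above 0.003 m and value of joint round_button below 0.0085 m) or (value of joint bar_button above 0.003 m and value of joint square_button below 0.0085 m)).
It fails at once if a station is pressed or struck with more than 20 N, as when a cap is rammed against its bottom stop (contact force between any of the fingers, the arm and round_station above 20 N or contact force between any of the fingers, the arm and square_station above 20 N or contact force between any of the fingers, the arm and bar_station above 20 N).
It fails at once if the mushroom-headed station is touched with more than 1 N, or its cap goes in by more than 3 mm (contact force between any of the fingers, the arm and mushroom_station above 1 N or value of joint mushroom_button above 0.003 m).
It fails at once if a station is lifted more than 10 mm, tipped more than 0.2 rad or shifted more than 20 mm (height (world z) of any of round_station, square_station, bar_station, mushroom_station above 0.01 m or angle between any of round_station, square_station, bar_station, mushroom_station's own z axis and vertical above 0.2 rad or distance of any of round_station, square_station, bar_station, mushroom_station from where it was at the start of the episode above 0.02 m).
It fails at once if a clamp block or casting is moved more than 10 mm (distance of any of block_a, block_b, block_c, block_d, block_e, casting_a from where it was at the start of the episode above 0.01 m).
It also fails if it takes over 45 s, if anything falls off the work surface, if the arm or the gripper's body presses on something with over 40 N, if the wrist force passes 120 N, or if a joint passes its speed limit or range.

## Working session

There is one attempt and no reset: what is moved stays moved. The work goes in short steps, Python scripts to look and compute and a tool call to move; the robot and the scene stay as the last step left them, time stands still between calls to the robot, and variables do not carry over. Pictures are saved under pics/ and viewed, at most 10 in all, crops included, and the job is handed in when it is done.

Besides the shell and the picture viewer there is one more tool, called after "Emit:" as name(argument=value, ...), one argument or row to a line, values as JSON. drive_tool: Moves the arm, as the interface text tells. Its arguments: {"type":"object","properties":{"rows":{"type":"array"}},"required":["rows"]}

```bash
mkdir -p pics; cat > h.py <<'E'
import numpy as np, cv2
from station import sense, capture, finish_job, search_frame, masks_of
def world(p, mask, st=None):
    v,u=np.nonzero(mask & (p["z_map"]>0)); z=p["z_map"][v,u]
    c=np.c_[(u-p["cx"])/p["fx"]*z,(v-p["cy"])/p["fy"]*z,z]
    if "R" in p: return (c-np.array(p["t"]))@np.array(p["R"])
    T=np.array(p["T_tool_cam"]); c=c@T[:3,:3].T+T[:3,3]
    return c@np.array(st["ee_rot"]).T+np.array(st["tcp_pos"])
E
python3 - <<'E'
from h import *
ims=[]
for cam in ["scene","side"]:
    p=capture(cam); im=p["frame"][:,:,::-1].copy()
    for n in ["round_station","square_station","bar_station","mushroom_station","round_top","square_top","bar_top","mushroom_top"]:
        for r in masks_of(n,p)[:2]:
            m=r["region"]; w=world(p,m)
            if len(w)<5: continue
            top=w[w[:,2]>0.058]
            print(cam,n,round(r["p"],2),np.round(r["xy"]),m.sum(),"med",np.round(np.median(w,0),3),"zmax",np.round(np.percentile(w[:,2],98),3),"cap",len(top),np.round((top.min(0)+top.max(0))/2,3) if len(top) else "")
            if "_st" in n: cv2.putText(im,n[:3]+"%.1f"%r["p"],(int(r["xy"][0]),int(r["xy"][1])),0,.35,(0,0,255),1)
    cv2.imwrite(f"pics/{cam}0.png",im)
E
```

```text
scene round_station 0.68 [162. 213.] 839 med [0.449 0.253 0.037] zmax 0.068 cap 113 [0.461 0.264 0.064]
scene round_station 0.58 [221. 225.] 238 med [0.468 0.089 0.062] zmax 0.069 cap 148 [0.471 0.094 0.064]
scene square_station 0.89 [273. 273.] 1137 med [ 0.439 -0.063  0.039] zmax 0.068 cap 187 [ 0.453 -0.055  0.064]
scene bar_station 0.92 [222. 238.] 1016 med [0.457 0.086 0.038] zmax 0.068 cap 148 [0.471 0.094 0.064]
scene mushroom_station 0.65 [275. 208.] 837 med [0.608 0.024 0.038] zmax 0.068 cap 188 [0.622 0.033 0.064]
scene mushroom_station 0.26 [162. 216.] 846 med [0.449 0.253 0.038] zmax 0.068 cap 115 [0.461 0.264 0.064]
scene round_top 0.66 [157. 206.] 194 med [0.457 0.26  0.063] zmax 0.069 cap 115 [0.461 0.264 0.064]
scene square_top 0.61 [274. 259.] 288 med [ 0.447 -0.057  0.066] zmax 0.069 cap 191 [ 0.453 -0.055  0.064]
scene bar_top 0.55 [222. 224.] 227 med [0.467 0.089 0.064] zmax 0.069 cap 147 [0.47  0.094 0.064]
scene mushroom_top 0.6 [278. 196.] 199 med [0.619 0.03  0.066] zmax 0.069 cap 185 [0.622 0.033 0.064]
side round_station 0.61 [296. 275.] 1184 med [0.461 0.286 0.039] zmax 0.069 cap 167 [0.463 0.267 0.065]
side square_station 0.78 [316. 185.] 720 med [ 0.455 -0.032  0.037] zmax 0.07 cap 99 [ 0.454 -0.05   0.064]
side bar_station 0.91 [304. 218.] 943 med [0.47  0.113 0.039] zmax 0.069 cap 156 [0.473 0.096 0.065]
side mushroom_station 0.82 [241. 197.] 802 med [0.622 0.054 0.039] zmax 0.069 cap 163 [0.626 0.038 0.065]
side round_top 0.48 [299. 260.] 275 med [0.462 0.275 0.064] zmax 0.07 cap 173 [0.463 0.267 0.065]
side square_top 0.68 [333. 164.] 147 med [ 0.43  -0.158  0.016] zmax 0.027 cap 0 
side square_top 0.56 [318. 173.] 145 med [ 0.455 -0.043  0.065] zmax 0.07 cap 99 [ 0.455 -0.051  0.064]
side bar_top 0.79 [305. 206.] 258 med [0.473 0.101 0.061] zmax 0.07 cap 155 [0.473 0.096 0.065]
side mushroom_top 0.77 [245. 184.] 194 med [0.624 0.041 0.066] zmax 0.07 cap 170 [0.626 0.036 0.065]
```

View pics/scene0.png

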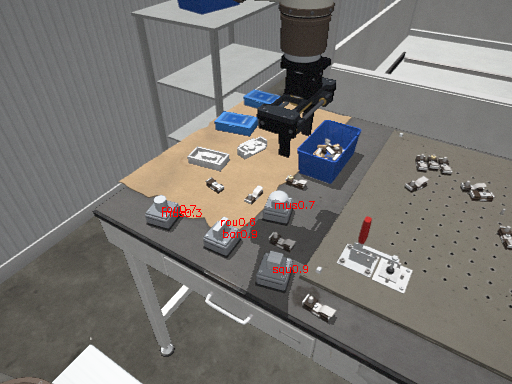

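View pics/side0.png

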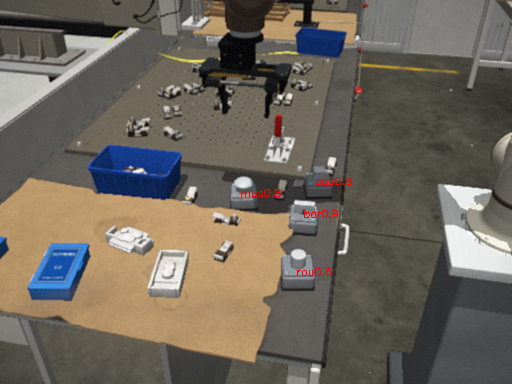

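The scene picture shows the round station at (160,213), the bar at (222,235), the square at (273,268) and the mushroom at (278,205). The side view shows the same layout, and both cameras agree to within about 4 mm. I'll shut the gripper and move above the round button.

Emit:
drive_tool(
  rows=[
    [0,-20,33,0,0,0,0],
    [0,-20,33,0,0,0,0],
    [0,-20,33,0,0,0,0],
    [0,-20,33,0,0,0,0],
    [0,-20,33,0,0,0,0],
  ],
)

```text
time_s: 1.32
tcp_pos: [0.5239, 0.1662, 0.2417]
ee_rot: [[-0.001, -1.0, 0.0], [-1.0, 0.001, 0.0], [-0.0, -0.0, -1.0]]
wrist_force: [1.1, 0.3, 0.1]
gripper_width: 0.709
gripper_force: 0.0
```

Emit:
drive_tool(
  rows=[
    [0,-20,33,-15,0,0,0],
    [0,-20,33,-15,0,0,0],
    [0,-20,33,-20,0,0,0],
    [0,0,0,-10,0,0,0],
    [0,0,0,0,0,0,0],
  ],
)

```text
time_s: 1.73
tcp_pos: [0.4636, 0.2633, 0.1801]
ee_rot: [[0.003, -1.0, -0.004], [-1.0, -0.003, -0.003], [0.003, 0.004, -1.0]]
wrist_force: [0.1, 0.1, 0.2]
gripper_width: 0.323
gripper_force: 0.0
```

```bash
cat > look.py <<'E'
from h import *
import sys
n=sys.argv[1]
s=sense(); p=capture("wrist")
print(s["time_s"],np.round(s["tcp_pos"],4),np.round(s["ee_rot"],3).tolist(),s["gripper_width"],np.round(s["wrist_force"],2))
cv2.imwrite(f"pics/w_{n}.png",p["frame"][:,:,::-1])
w=world(p,np.ones((384,512),bool),s)
for (cam,q,st) in [("wrist",p,s),("side",capture("side"),None),("scene",capture("scene"),None)]:
  for r in masks_of(n+"_station",q)[:2]:
    w=world(q,r["region"],st); t=w[(w[:,2]>0.05)&(w[:,2]<.08)]; h=w[(w[:,2]>0.036)&(w[:,2]<.044)]
    if len(t)<10: continue
    zt=np.percentile(t[:,2],90); f=t[abs(t[:,2]-zt)<.003].astype(np.float32)
    print(cam,round(r["p"],2),np.round(r["xy"]),"cap z",round(zt,4),len(f),np.round(cv2.minAreaRect(f[:,:2]*1000),1) if 0 else [np.round(x,1) for x in cv2.minAreaRect(f[:,:2]*1000)],"housing",[np.round(x,1) for x in cv2.minAreaRect((h[:,:2]*1000).astype(np.float32))] if len(h)>5 else "")
E
python3 look.py round
```

```text
1.7333 [0.4636 0.2633 0.1801] [[0.003, -1.0, -0.004], [-1.0, -0.003, -0.003], [0.003, 0.004, -1.0]] 0.32306062047107803 [0.1  0.09 0.22]
wrist 0.64 [257. 186.] cap z 0.0698 705 [array([461.5, 266.7]), array([28.8, 28.6]), np.float64(46.4)] housing [array([461.5, 266.7]), array([59.7, 59.1]), np.float64(10.9)]
side 0.95 [297. 274.] cap z 0.0692 123 [array([463.1, 266.9]), array([27.1, 28.7]), np.float64(7.7)] housing [array([463. , 268.1]), array([59.4, 61. ]), np.float64(11.2)]
scene 0.57 [164. 217.] cap z 0.0682 82 [array([460.6, 263.9]), array([27.9, 26.8]), np.float64(8.8)] housing [array([461.1, 265.1]), array([58.2, 57.4]), np.float64(12.3)]
```

Emit:
drive_tool(
  rows=[
    [0,-2,3,-15,0,0,0],
    [0,0,0,-20,0,0,0],
    [0,0,0,-20,0,0,0],
    [0,0,0,-15,0,0,0],
    [0,0,0,0,0,0,0],
  ],
)

```text
time_s: 2.45
tcp_pos: [0.4629, 0.2636, 0.1099]
ee_rot: [[-0.002, -1.0, -0.004], [-1.0, 0.002, -0.004], [0.004, 0.004, -1.0]]
wrist_force: [0.3, 0.1, -0.3]
gripper_width: 0.006
gripper_force: 0.0
```

View pics/w_round.png

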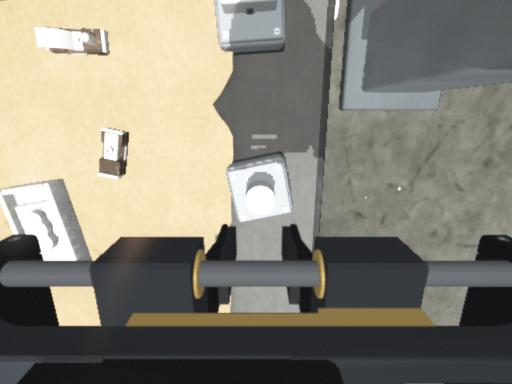

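The wrist view shows the round cap at (260,200), with nothing else near it. I'll correct by 2 mm and descend gently.

Emit:
drive_tool(
  rows=[
    [0,-1,3,-10,0,0,0],
    [0,0,0,-6,0,0,0],
    [0,0,0,-3,0,0,0],
    [0,0,0,-2,0,0,0],
    [0,0,0,0,0,0,0],
  ],
)

```text
time_s: 2.87
tcp_pos: [0.4629, 0.2687, 0.0914]
ee_rot: [[-0.0, -1.0, 0.0], [-1.0, 0.0, 0.0], [-0.0, -0.0, -1.0]]
wrist_force: [-0.2, 0.1, -1.2]
gripper_width: 0.005
gripper_force: 0.0
```

Emit:
drive_tool(
  rows=[
    [0,-1,-2,-1,0,0,0],
    [0,0,0,-2,0,0,0],
    [0,0,0,-2,0,0,0],
    [0,0,0,0,0,0,0],
    [0,0,0,0,0,0,0],
  ],
)

```text
time_s: 3.28
tcp_pos: [0.4619, 0.2667, 0.0865]
ee_rot: [[0.0, -1.0, 0.0], [-1.0, -0.0, 0.0], [-0.0, -0.0, -1.0]]
wrist_force: [0.0, -0.4, 0.2]
gripper_width: 0.005
gripper_force: 0.2
```

Emit:
drive_tool(
  rows=[
    [0,0,0,-2,0,0,0],
    [0,0,0,-2,0,0,0],
    [0,0,0,0,0,0,0],
    [0,0,0,0,0,0,0],
  ],
)

```text
time_s: 3.62
tcp_pos: [0.4619, 0.2667, 0.0823]
ee_rot: [[0.0, -1.0, 0.0], [-1.0, -0.0, 0.0], [-0.0, -0.0, -1.0]]
wrist_force: [-0.1, 0.1, 1.6]
gripper_width: 0.01
gripper_force: 1.0
```

Emit:
drive_tool(
  rows=[
    [0,0,0,-2,0,0,0],
    [0,0,0,-1,0,0,0],
    [0,0,0,0,0,0,0],
    [0,0,0,0,0,0,0],
  ],
)

```text
time_s: 3.95
tcp_pos: [0.4619, 0.2667, 0.0793]
ee_rot: [[0.0, -1.0, 0.0], [-1.0, -0.0, 0.0], [-0.0, -0.0, -1.0]]
wrist_force: [-0.4, -0.2, 2.7]
gripper_width: 0.005
gripper_force: 1.3
```

```bash
python3 look.py round
```

```text
3.95 [0.4619 0.2667 0.0793] [[0.0, -1.0, 0.0], [-1.0, -0.0, 0.0], [-0.0, -0.0, -1.0]] 0.005124304315911189 [-0.36 -0.17  2.67]
side 0.65 [296. 277.] cap z 0.0604 36 [array([461.8, 274.3]), array([27.3, 17.6]), np.float64(7.1)] housing [array([461.7, 269.1]), array([58.4, 60.2]), np.float64(9.6)]
scene 0.88 [161. 218.] cap z 0.0602 31 [array([456.5, 262.2]), array([15.6, 28.4]), np.float64(39.3)] housing [array([461.3, 264.8]), array([58.5, 60.1]), np.float64(12.2)]
```

Emit:
drive_tool(
  rows=[
    [0,0,0,-2,0,0,0],
    [0,0,0,-2,0,0,0],
    [0,0,0,0,0,0,0],
    [0,0,0,0,0,0,0],
    [0,0,0,0,0,0,0],
  ],
)

```text
time_s: 4.67
tcp_pos: [0.4619, 0.2667, 0.0752]
ee_rot: [[-0.0, -1.0, 0.0], [-1.0, 0.0, 0.0], [-0.0, -0.0, -1.0]]
wrist_force: [1.5, -0.4, 2.6]
gripper_width: 0.003
gripper_force: 1.0
```

```bash
python3 look.py round
```

```text
4.6667 [0.4619 0.2667 0.0752] [[-0.0, -1.0, 0.0], [-1.0, 0.0, 0.0], [-0.0, -0.0, -1.0]] 0.0030990573407722794 [ 1.46 -0.42  2.57]
wrist 0.9 [259. 202.] cap z 0.0573 352 [array([461.5, 258.5]), array([28.8, 13.1]), np.float64(1.0)] housing [array([463.2, 257.9]), array([60. , 43.5]), np.float64(11.4)]
side 0.86 [299. 278.] cap z 0.0568 30 [array([461.7, 271. ]), array([27.4, 20.4]), np.float64(11.1)] housing [array([463.1, 269. ]), array([59.8, 58.9]), np.float64(11.5)]
scene 0.97 [162. 217.] cap z 0.056 28 [array([456.4, 259.9]), array([11.5, 26.5]), np.float64(46.6)] housing [array([460.2, 264.8]), array([57.1, 58.9]), np.float64(9.9)]
```

Emit:
drive_tool(
  rows=[
    [0,0,0,5,0,0,0],
    [0,0,0,15,0,0,0],
    [0,0,0,30,0,0,0],
    [0,0,0,30,0,0,0],
    [0,0,0,0,0,0,0],
  ],
)

```text
time_s: 5.38
tcp_pos: [0.4645, 0.2688, 0.1613]
ee_rot: [[0.001, -1.0, 0.009], [-1.0, -0.001, 0.007], [-0.007, -0.009, -1.0]]
wrist_force: [-0.3, 0.2, 0.4]
gripper_width: 0.009
gripper_force: 0.0
```

```bash
python3 look.py round; python3 look.py square | tail -2
```

```text
5.3833 [0.4645 0.2688 0.1613] [[0.001, -1.0, 0.009], [-1.0, -0.001, 0.007], [-0.007, -0.009, -1.0]] 0.009473537151163332 [-0.28  0.24  0.43]
wrist 0.59 [263. 188.] cap z 0.0575 753 [array([461.4, 266.5]), array([28.8, 28.9]), np.float64(83.1)] housing [array([461.6, 266.2]), array([59.9, 59.5]), np.float64(12.1)]
side 0.81 [298. 274.] cap z 0.0571 106 [array([462. , 269.4]), array([27.5, 26.3]), np.float64(8.8)] housing [array([462.6, 268.5]), array([58.3, 59.8]), np.float64(11.2)]
side 0.6 [242. 201.] cap z 0.0688 66 [array([631.2,  39.4]), array([21.3, 35.3]), np.float64(13.0)] housing [array([625.2,  37.4]), array([58.9, 56.8]), np.float64(14.2)]
scene 0.87 [164. 214.] cap z 0.0562 83 [array([461.9, 264.8]), array([29.7, 25.6]), np.float64(26.7)] housing [array([460.1, 265.6]), array([59.3, 59.6]), np.float64(12.5)]
scene 0.62 [270. 272.] cap z 0.0683 144 [array([452.6, -54.8]), array([26.6, 28.1]), np.float64(16.9)] housing [array([452.7, -54.3]), array([58.5, 58.2]), np.float64(14.4)]
scene 0.43 [163. 217.] cap z 0.0564 80 [array([461.8, 265.4]), array([27.5, 26.4]), np.float64(44.2)] housing [array([460.3, 265.4]), array([59.5, 58.9]), np.float64(12.2)]
```

The round cap is in by about 12 mm, stays there, and the station hasn't moved. Next is the square one.

Emit:
drive_tool(
  rows=[
    [0,-2,-32,0,0,0,0],
    [0,-2,-32,0,0,0,0],
    [0,-2,-32,0,0,0,0],
    [0,-2,-32,0,0,0,0],
    [0,0,-32,0,0,0,0],
  ],
)

```text
time_s: 6.4
tcp_pos: [0.4532, 0.1053, 0.1553]
ee_rot: [[0.001, -1.0, -0.0], [-1.0, -0.001, -0.0], [0.0, 0.0, -1.0]]
wrist_force: [0.4, 0.2, -0.4]
gripper_width: 0.006
gripper_force: 0.0
```

Emit:
drive_tool(
  rows=[
    [0,0,-32,0,0,0,0],
    [0,0,-32,0,0,0,0],
    [0,0,-32,0,0,0,0],
    [0,0,-32,0,0,0,0],
    [0,0,-32,0,0,0,0],
  ],
)

```text
time_s: 6.82
tcp_pos: [0.4536, -0.0548, 0.1555]
ee_rot: [[0.0, -1.0, 0.0], [-1.0, -0.0, 0.0], [-0.0, -0.0, -1.0]]
wrist_force: [-0.3, 0.4, 0.0]
gripper_width: 0.008
gripper_force: 0.0
```

Emit:
drive_tool(
  rows=[
    [0,0,0,0,0,0,0],
    [0,0,0,0,0,0,0],
  ],
)

```text
time_s: 6.98
tcp_pos: [0.4536, -0.0547, 0.1553]
ee_rot: [[-0.003, -1.0, -0.0], [-1.0, 0.003, -0.0], [0.0, 0.0, -1.0]]
wrist_force: [0.4, 0.8, -0.5]
gripper_width: 0.004
gripper_force: 0.0
```

```bash
python3 look.py square
```

```text
6.9833 [ 0.4536 -0.0547  0.1553] [[-0.003, -1.0, -0.0], [-1.0, 0.003, -0.0], [0.0, 0.0, -1.0]] 0.003649959470759708 [ 0.45  0.78 -0.47]
wrist 0.81 [258. 190.] cap z 0.0697 957 [array([453.4, -53.9]), array([27.8, 28. ]), np.float64(14.0)] housing [array([453.5, -54.8]), array([60.3, 58.5]), np.float64(13.9)]
side 0.84 [319. 186.] cap z 0.0692 73 [array([455.7, -53. ]), array([27. , 30.8]), np.float64(16.3)] housing [array([455.7, -50.3]), array([60.3, 59.7]), np.float64(16.0)]
```

It's centred over the square cap, so I'll descend: 65 mm, then slowly.

Emit:
drive_tool(
  rows=[
    [0,0,0,-25,0,0,0],
    [0,0,0,-20,0,0,0],
    [0,0,0,-12,0,0,0],
    [0,0,0,-5,0,0,0],
    [0,0,0,0,0,0,0],
  ],
)

```text
time_s: 7.7
tcp_pos: [0.4532, -0.0529, 0.0924]
ee_rot: [[0.001, -1.0, -0.003], [-1.0, -0.001, -0.001], [0.001, 0.003, -1.0]]
wrist_force: [0.8, -0.6, 0.6]
gripper_width: 0.005
gripper_force: 0.0
```

Emit:
drive_tool(
  rows=[
    [0,0,1,-2,0,0,0],
    [0,0,0,-2,0,0,0],
    [0,0,0,-2,0,0,0],
    [0,0,0,0,0,0,0],
    [0,0,0,0,0,0,0],
  ],
)

```text
time_s: 8.12
tcp_pos: [0.454, -0.0523, 0.0877]
ee_rot: [[0.0, -1.0, 0.001], [-1.0, -0.0, 0.0], [-0.0, -0.001, -1.0]]
wrist_force: [0.4, 0.0, -0.4]
gripper_width: 0.005
gripper_force: 0.0
```

Emit:
drive_tool(
  rows=[
    [0,0,-1,-2,0,0,0],
    [0,0,0,-2,0,0,0],
    [0,0,0,-2,0,0,0],
    [0,0,0,0,0,0,0],
    [0,0,0,0,0,0,0],
  ],
)

```text
time_s: 8.53
tcp_pos: [0.4544, -0.0532, 0.0814]
ee_rot: [[0.0, -1.0, 0.001], [-1.0, -0.0, 0.0], [-0.0, -0.001, -1.0]]
wrist_force: [0.2, 1.3, 1.8]
gripper_width: 0.005
gripper_force: 0.8
```

Emit:
drive_tool(
  rows=[
    [0,0,0,-2,0,0,0],
    [0,0,0,-2,0,0,0],
    [0,0,0,-2,0,0,0],
    [0,0,0,0,0,0,0],
    [0,0,0,0,0,0,0],
  ],
)

```text
time_s: 8.95
tcp_pos: [0.4541, -0.0534, 0.0752]
ee_rot: [[0.0, -1.0, 0.0], [-1.0, -0.0, -0.0], [0.0, -0.0, -1.0]]
wrist_force: [1.6, 0.3, 1.8]
gripper_width: 0.006
gripper_force: 0.8
```

```bash
python3 look.py square
```

```text
8.95 [ 0.4541 -0.0534  0.0752] [[0.0, -1.0, 0.0], [-1.0, -0.0, -0.0], [0.0, -0.0, -1.0]] 0.0060255196968111765 [1.62 0.3  1.8 ]
wrist 0.78 [258. 204.] cap z 0.0572 504 [array([454.8, -62.7]), array([29.7, 14.5]), np.float64(0.2)] housing [array([455.5, -62.2]), array([59.8, 43.2]), np.float64(13.2)]
side 0.66 [315. 188.] cap z 0.0571 30 [array([454.6, -50.4]), array([27.3, 22.1]), np.float64(7.9)] housing [array([455.6, -53.1]), array([58.6, 62.1]), np.float64(13.6)]
scene 0.6 [274. 276.] cap z 0.056 34 [array([451.5, -66.2]), array([11.2, 27.7]), np.float64(73.0)] housing [array([452.8, -56.3]), array([57.3, 54.7]), np.float64(14.0)]
```

The square cap is in by about 12 mm. Retract and go to the bar at about (472, 95).

Emit:
drive_tool(
  rows=[
    [0,0,0,5,0,0,0],
    [0,0,0,15,0,0,0],
    [0,0,0,30,0,0,0],
    [0,0,0,30,0,0,0],
    [0,0,0,0,0,0,0],
  ],
)

```text
time_s: 9.67
tcp_pos: [0.4565, -0.0532, 0.1605]
ee_rot: [[0.001, -1.0, 0.009], [-1.0, -0.001, 0.001], [-0.001, -0.009, -1.0]]
wrist_force: [1.2, -0.4, 0.3]
gripper_width: 0.004
gripper_force: 0.0
```

Emit:
drive_tool(
  rows=[
    [0,4,30,0,0,0,0],
    [0,4,30,0,0,0,0],
    [0,4,30,0,0,0,0],
    [0,4,30,0,0,0,0],
    [0,2,28,0,0,0,0],
  ],
)

```text
time_s: 10.08
tcp_pos: [0.4712, 0.0958, 0.1552]
ee_rot: [[-0.0, -1.0, -0.001], [-1.0, 0.0, -0.0], [0.0, 0.001, -1.0]]
wrist_force: [-0.3, 1.1, -0.0]
gripper_width: 0.001
gripper_force: 0.0
```

Emit:
drive_tool(
  rows=[
    [0,0,0,0,0,0,0],
    [0,0,0,0,0,0,0],
  ],
)

```text
time_s: 10.25
tcp_pos: [0.471, 0.0955, 0.1549]
ee_rot: [[0.002, -1.0, -0.002], [-1.0, -0.002, -0.001], [0.001, 0.002, -1.0]]
wrist_force: [0.0, 0.2, -0.1]
gripper_width: 0.009
gripper_force: 0.0
```

```bash
python3 look.py bar; python3 look.py square | tail -2
```

```text
10.25 [0.471  0.0955 0.1549] [[0.002, -1.0, -0.002], [-1.0, -0.002, -0.001], [0.001, 0.002, -1.0]] 0.008756180430333866 [ 0.03  0.2  -0.08]
wrist 0.73 [258. 192.] cap z 0.0696 849 [array([471.6,  94.9]), array([45.4, 15. ]), np.float64(3.1)] housing [array([471.5,  94.2]), array([60. , 59.1]), np.float64(4.1)]
wrist 0.52 [ 74. 129.] cap z 0.0692 1679 [array([624. ,  33.7]), array([38. , 37.4]), np.float64(89.6)] housing 
side 0.9 [304. 217.] cap z 0.0691 84 [array([473.2,  94.6]), array([44.9, 16.8]), np.float64(3.6)] housing [array([473.5,  97.4]), array([58.5, 60.5]), np.float64(6.3)]
scene 0.85 [224. 237.] cap z 0.0684 97 [array([469.8,  93.8]), array([44.5, 15.6]), np.float64(1.3)] housing [array([470.1,  92.8]), array([57.5, 57.9]), np.float64(4.8)]
side 0.56 [318. 188.] cap z 0.0577 55 [array([455.2, -54.4]), array([27.2, 28.8]), np.float64(6.0)] housing [array([454.7, -50.9]), array([58. , 58.4]), np.float64(14.8)]
scene 0.84 [271. 272.] cap z 0.0563 140 [array([452.4, -54.6]), array([27.1, 28.4]), np.float64(10.5)] housing [array([452. , -54.7]), array([59.5, 58.2]), np.float64(13.9)]
```

Emit:
drive_tool(
  rows=[
    [0,1,-1,-25,0,0,0],
    [0,0,0,-20,0,0,0],
    [0,0,0,-12,0,0,0],
    [0,0,0,-5,0,0,0],
    [0,0,0,0,0,0,0],
  ],
)

```text
time_s: 11.27
tcp_pos: [0.4722, 0.0933, 0.0923]
ee_rot: [[-0.0, -1.0, -0.002], [-1.0, 0.0, -0.001], [0.001, 0.002, -1.0]]
wrist_force: [0.3, -0.6, 0.7]
gripper_width: 0.005
gripper_force: 0.0
```

Emit:
drive_tool(
  rows=[
    [0,0,0,-2,0,0,0],
    [0,0,0,-2,0,0,0],
    [0,0,0,-2,0,0,0],
    [0,0,0,0,0,0,0],
    [0,0,0,0,0,0,0],
  ],
)

```text
time_s: 11.68
tcp_pos: [0.473, 0.0937, 0.0877]
ee_rot: [[0.0, -1.0, 0.001], [-1.0, -0.0, 0.0], [-0.0, -0.001, -1.0]]
wrist_force: [0.9, -1.3, 0.8]
gripper_width: 0.006
gripper_force: 0.0
```

Emit:
drive_tool(
  rows=[
    [0,0,1,-2,0,0,0],
    [0,0,0,-2,0,0,0],
    [0,0,0,-2,0,0,0],
    [0,0,0,0,0,0,0],
    [0,0,0,0,0,0,0],
  ],
)

```text
time_s: 12.1
tcp_pos: [0.4731, 0.0947, 0.0814]
ee_rot: [[-0.0, -1.0, 0.001], [-1.0, 0.0, 0.0], [-0.0, -0.001, -1.0]]
wrist_force: [1.0, -1.7, 2.5]
gripper_width: 0.005
gripper_force: 1.1
```

Emit:
drive_tool(
  rows=[
    [0,0,0,-2,0,0,0],
    [0,0,0,-2,0,0,0],
    [0,0,0,-2,0,0,0],
    [0,0,0,0,0,0,0],
    [0,0,0,0,0,0,0],
  ],
)

```text
time_s: 12.52
tcp_pos: [0.473, 0.0948, 0.0752]
ee_rot: [[-0.0, -1.0, 0.0], [-1.0, 0.0, 0.0], [-0.0, -0.0, -1.0]]
wrist_force: [1.4, -1.5, 1.8]
gripper_width: 0.007
gripper_force: 0.9
```

```bash
python3 look.py bar
```

```text
12.5167 [0.473  0.0948 0.0752] [[-0.0, -1.0, 0.0], [-1.0, 0.0, 0.0], [-0.0, -0.0, -1.0]] 0.006871779641294539 [ 1.45 -1.45  1.77]
wrist 0.89 [259. 204.] cap z 0.0572 374 [array([471.5,  88.4]), array([ 9.6, 46. ]), np.float64(89.4)] housing [array([472. ,  84.3]), array([60.3, 39.3]), np.float64(3.3)]
side 0.61 [302. 219.] cap z 0.0569 44 [array([472.3,  97.9]), array([44.8, 15.3]), np.float64(6.1)] housing [array([473.1,  98.9]), array([58.2, 59.6]), np.float64(6.3)]
side 0.45 [308. 210.] cap z 0.057 43 [array([471. ,  97.4]), array([42.5, 15.4]), np.float64(7.7)] housing [array([466.9,  99.5]), array([45.6, 17.7]), np.float64(26.7)]
scene 0.87 [221. 238.] cap z 0.0569 38 [array([469.7,  93.3]), array([18.6, 40.9]), np.float64(89.1)] housing [array([470.5,  93.7]), array([58.5, 58.7]), np.float64(5.2)]
```

Emit:
drive_tool(
  rows=[
    [0,0,0,5,0,0,0],
    [0,0,0,15,0,0,0],
    [0,0,0,35,0,0,0],
    [0,0,0,40,0,0,0],
    [0,0,0,40,0,0,0],
  ],
)

```text
time_s: 13.23
tcp_pos: [0.4717, 0.0942, 0.2115]
ee_rot: [[-0.0, -1.0, -0.003], [-1.0, 0.0, -0.001], [0.001, 0.003, -1.0]]
wrist_force: [1.7, 0.4, 0.5]
gripper_width: 0.005
gripper_force: 0.0
```

Emit:
drive_tool(
  rows=[
    [0,0,0,0,0,0,0],
    [0,0,0,0,0,0,0],
    [0,0,0,0,0,0,0],
    [0,0,0,0,0,0,0],
  ],
)

```text
time_s: 13.57
tcp_pos: [0.4716, 0.0942, 0.2089]
ee_rot: [[-0.0, -1.0, -0.003], [-1.0, 0.0, -0.001], [0.001, 0.003, -1.0]]
wrist_force: [-1.2, 0.2, -1.3]
gripper_width: 0.007
gripper_force: 0.0
```

```bash
for n in bar square round mushroom; do echo $n; python3 look.py $n; done
```

```text
bar
13.5667 [0.4716 0.0942 0.2089] [[-0.0, -1.0, -0.003], [-1.0, 0.0, -0.001], [0.001, 0.003, -1.0]] 0.007273495102390067 [-1.2   0.17 -1.31]
wrist 0.69 [258. 179.] cap z 0.0575 535 [array([471.7,  95.2]), array([45.1, 15.2]), np.float64(3.0)] housing [array([471.5,  94.5]), array([60.2, 59.6]), np.float64(3.9)]
side 0.71 [301. 218.] cap z 0.0571 73 [array([472.5,  97.4]), array([45. , 15.6]), np.float64(3.8)] housing [array([471.7,  99.6]), array([59.6, 55.8]), np.float64(4.9)]
scene 0.76 [220. 239.] cap z 0.056 99 [array([470.5,  94.1]), array([44.9, 16.3]), np.float64(3.1)] housing [array([471.1,  94.5]), array([60.8, 58.5]), np.float64(4.0)]
square
13.8667 [0.4726 0.0945 0.2096] [[-0.0, -1.0, -0.002], [-1.0, 0.0, -0.001], [0.001, 0.002, -1.0]] 0.00979335523543631 [-0.22  0.86 -0.39]
wrist 0.68 [277.  38.] cap z 0.0578 952 [array([453.3, -53.4]), array([28. , 28.2]), np.float64(13.9)] housing [array([453.5, -53.2]), array([60.4, 60.5]), np.float64(14.2)]
side 0.8 [318. 185.] cap z 0.0574 64 [array([454.8, -52.9]), array([27.3, 31.6]), np.float64(14.7)] housing [array([456. , -54.4
[... 827 characters left out ...]
]), array([60. , 59.4]), np.float64(11.9)]
mushroom
14.4667 [0.4728 0.0946 0.2104] [[0.0, -1.0, 0.0], [-1.0, -0.0, 0.0], [-0.0, -0.0, -1.0]] 0.005342698188296469 [ 0.34 -0.22  0.06]
wrist 0.67 [125. 127.] cap z 0.0692 1121 [array([623.8,  33.9]), array([38.1, 38. ]), np.float64(90.0)] housing [array([623. ,  33.7]), array([59.8, 60.5]), np.float64(14.8)]
side 0.82 [242. 196.] cap z 0.069 102 [array([625.9,  36.3]), array([37.9, 34.7]), np.float64(12.3)] housing [array([624.9,  35.4]), array([59.6, 62.9]), np.float64(17.5)]
scene 0.8 [277. 207.] cap z 0.068 116 [array([623.4,  32.2]), array([31.9, 37.5]), np.float64(61.3)] housing [array([622.1,  32.6]), array([56.7, 57.5]), np.float64(15.6)]
```

All three caps are in by about 12 mm, the mushroom cap is up, and the arm is clear of everything.

```bash
python3 -c "
from station import finish_job
print(finish_job())"
```

```text
the job is handed in; nothing more can be done
None
```

I pressed the round, square and bar buttons in that order, each about 12 mm in. All three stayed in, the mushroom button is still up, and the job is handed in; the hand-in call gave no verdict.

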